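Release a cane-handle blank and square it in the bench hook

ROBOT

A 7-joint arm with a two-finger parallel gripper is mounted at the origin on the work surface. World frame = base frame: x ahead of the robot, y to its left, z up, the work surface at z = 0. Lengths are in mm, angles in rad, forces in N, time in s.
With the tool pointing down it reaches from about 400 to 875 mm from the base axis. Payload 19.3 kg.
Tool frame: the origin (TCP) lies at the very end of the fingers, on their centre line; the grasp point (between the pads) lies behind it (ctrl.grip_point_offset is the z of the grasp point in the tool frame, in mm); z points along the fingers, y is the line along which they close (so a half turn about z gives the same grasp; the last joint's range is limited). The gripper opens to 85 mm and grips with 20 to 120 N. Pads are 22 mm wide; open, the fingers measure 114 mm over their backs; the gripper's body (76 mm by 85 mm) begins 54 mm behind the grasp point. The pads swing forward as they close: fully open they stand 13 mm farther back than shut.
Start: joints at [-1.231, 0.521, -0.036, 1.599, 0.021, 1.021, -0.113], TCP at [249.033, 573.233, 206.391] pointing down, gripper open.
Joint ranges: [-2.91, 2.91], [-0.3, 2.13], [-1.5, 1.42], [0.17, 2.43], [-1.26, 4.41], [0.16, 1.93], [-2.52, 2.52]. Speed limits (rad/s): [1.89, 1.89, 2.39, 2.39, 3.01, 3.01, 3.01].

INTERFACE

Orientations are given as a 3x3 rotation matrix whose columns are the frame's x, y, z axes.
In Python, from station import ctrl gives the robot as it stands.
- The arm moves only by the tool arm_command, never from a script. Its argument "moves" is text: rows parted by semicolons, each of 4 numbers parted by spaces: the shift along the tool's x, y, z in m, then the turn about the tool's z in rad. A call has exactly 10 rows; each row is the pose to reach, as a shift and turn from the pose commanded when the call began, along the tool's axes at that moment; what a row does not reach only later rows make up. A row lasts 1/12 s, in which the tool goes at most 41.7 mm and 7.16 degrees, less where a joint would pass 70% of its speed; a pose out of reach is approached as far as the arm can. A call with a gripper value outside its range is refused whole. "jaw" is the opening, from 0 (shut) to 1 (fully open), set as the call begins (left out, the last holds). The fingers move at their own pace and stop on an object; "newtons" is the grip in N (left out, the last holds). Time passes only in rows, so rows that repeat a pose let the fingers close, or fill a call up. It gives the time, the measured TCP pose, the force, the opening and the grip force at its end, in the units of the state.
- ctrl.sense(): the state, without advancing time (a new reading comes with each control period).
- ctrl.get_image(name): name is "scene" or "top"; returns a dict with "image" (420x560x3 uint8, red, green, blue), "fx", "fy", "cx", "cy" (pixels), "k1" (the pictures are not rectified: a ray, as slopes to the right and down, at radius r is drawn at 1 + k1 r^2 times it, then the intrinsics apply), "xyz" and "attitude" of the camera in the world. Camera axes: x right, y down, z forward; pixel columns grow to the right and rows downward; lengths in mm; the calibration is good to about 2 mm. A picture is of the moment at which its call begins. There is no depth.
- ctrl.job_done(): hands the job in; it is judged then, once.
The state is a dict: "time_s": time; "q": joint angles; "joint_velocities": joint speeds; "tau": joint torques, N m; "position": TCP position; "ee_rot": TCP orientation; "force": force on the tool from outside, world axes, zero at the start; "moment": the same for the moment, N m; "grip_width": finger opening in mm; "finger_force": force on a finger pad.
Only numpy, scipy, OpenCV 4.12 (cv2) and the standard library are available. Lean on these libraries where they do the work, as an engineer would, in place of code of your own. Each camera call takes 0.05 s, during which the arm holds its last target. There are 200 camera calls.

TASK

Lift the red hinged hold-down bar of the jig and leave it standing open, then slide the pale cane-handle blank out along the bed from beneath it. Put the blank down gently in the bench hook, lying flat with its plain end tight against the end stop, its long side tight against the side fence and its neck pointing to the open end; let go and leave everything else on the bench where it is.

Things in the scene. Friction and masses are not known exactly. Their poses are not given: they have to be found in the camera images.
- jig: Fixed grey jig, origin on the table under the middle of its keyway; the way out is to its -x. Bed 345 x 110, x = -225 to 120, top z = 20. Keyway x = -65 to 65: walls 48 apart, under steel lips (z = 56.5 to 62.5, 38 apart), so the blank can only be slid, not lifted out; back stop at x = 68. Open apron from x = -65 to -225. The red bar lies along it above the lips, hinged at the +x end. (mm)
- bar (a joint): Angle of the red bar: 0 = shut, level over the blank; grows as its front end is lifted, to 1.5 rad. Stiff hinge (0.5 N m): stays where left; lifting takes about 4 N at the grip. Shut, two prongs under its front (tips 33 mm above the table, x = -69 to -80 mm of the jig) straddle the neck before the blank's shoulders and lock it in.
- bar_grip (a point): Middle of the black grip at the bar's front end: 55 mm along the bar, 26 wide (jig y), 26 tall, reaching 23 mm to the front and 32 mm to the rear of this point; its middle is 83 mm above the table when shut, about 21 mm clear above the neck. It lies 212 mm in front of the hinge axis and 10 mm above it.
- bar_hinge (a point): Hinge axis of the bar, at (100, 0, 75) mm of the jig; the axis is the jig's y. As the bar opens its front end rises and swings back towards +x of the jig.
- blank: The part: pale wooden block 130 x 44 x 34 mm with a round neck (24 mm dia., 50 mm long) out of its -x end at mid height. Loose, 0.2 to 0.37 kg. Origin: middle of the block's underside; x runs from the neck to the plain end (x = 65 mm), z up. Starts in the keyway, axes as the jig's (within a degree), 2 mm play each side, neck sticking out at -x.
- blank_mid (a point): Centre of the blank's block (17 mm above its underside).
- blank_neck (a point): Point on the neck's axis 92 mm from the block's middle (27 mm in front of the shoulder, 23 mm from the neck's tip); axis 17 mm above the blank's underside.
- hook: Fixed bench hook: plywood board 200 x 130 mm, top z = 14 mm; origin on the table under its middle, x along its length. Dark end stop across its +x end (inner face x = 88 mm), dark side fence along its -y edge (inner face y = -53 mm); both 12 mm thick, 12 mm above the board. The -x end is open. Its yaw is within 45 degrees of the jig's.
- hook_corner (a point): Inner corner where the end stop and the side fence meet, on top of the board, at (88, -53, 14) mm of the hook.
- spare: Bystander: dark blank of the same shape, lying on the table; leave alone. Origin under its block.
- glue: Bystander: white bottle with a red cap, 56 mm wide, 150 mm tall; origin at its base.
- spray: Bystander: blue can, 54 mm wide, 150 mm tall; origin at its base.
- sander: Bystander: cork sanding block 110 x 65 x 35 mm; origin under its middle.
- driver: Bystander: screwdriver with an orange handle lying on the table.
- mallet: Bystander: hammer lying on the table.
- wrench: Bystander: steel wrench lying on the table.
Mind the look-alikes: they are no part of the job. Leave any purple or yellow look-alike of the blank alone.

How it is judged:
By the outcome, as a careful person would: the job done as asked, in the order asked, and still so for the second after the job is handed in, with the robot touching nothing.
It also fails if it takes over 58 s, if anything falls off the work surface, if the arm or the gripper's body presses on something with over 40 N, if the wrist force passes 120 N, or if a joint passes its speed limit or range.

## Working session

There is one attempt and no reset: what is moved stays moved. The work goes in short steps, Python scripts to look and compute and a tool call to move; the robot and the scene stay as the last step left them, time stands still between calls to the robot, and variables do not carry over. Pictures are saved under pics/ and viewed, at most 10 in all, crops included, and the job is handed in when it is done.

Besides the shell and the picture viewer there is one more tool, called as a command line: name --argument value ..., lists and objects as JSON in quotes. arm_command: Moves the arm, as the interface text tells. Its arguments: {"type":"object","properties":{"moves":{"type":"string"},"jaw":{"type":"number"},"newtons":{"type":"number"}},"required":["moves"]}

```bash
mkdir -p pics; ls; python3 - <<'E'
from station import ctrl
import cv2
for n in("scene","top"):
    d=ctrl.get_image(n); cv2.imwrite(f"pics/{n}0.png",cv2.resize(d["image"][:,:,::-1],(800,600),interpolation=cv2.INTER_CUBIC))
    print(n,{k:v for k,v in d.items() if k!="image"})
print(ctrl.sense(),ctrl.grip_point_offset)
E
```

```text
pics
scene {'fx': 405.1874691534737, 'fy': 405.1874691534737, 'cx': 281.49911640394936, 'cy': 208.8544842555591, 'k1': 0.0026345674158907554, 'xyz': array([1086.62115681,   -3.85765286, 1080.2337824 ]), 'attitude': array([[ 0.03650871,  0.8714019 , -0.48920941],
       [ 0.99931037, -0.03515281,  0.01196075],
       [-0.00677446, -0.48930871, -0.87208434]])}
top {'fx': 467.4006383887839, 'fy': 467.4006383887839, 'cx': 286.66430490873506, 'cy': 207.8851193133989, 'k1': -0.08643521887395314, 'xyz': array([ 2.18043557e+02, -3.17624454e-01,  1.59455201e+03]), 'attitude': array([[-0.09379419, -0.97533982,  0.19978709],
       [-0.99558462,  0.09263729, -0.01515221],
       [-0.00372918, -0.20032614, -0.97972217]])}
{'time_s': 0.1, 'q': array([-1.2311722 ,  0.52193865, -0.03629964,  1.59994408,  0.02121956,
        1.02111432, -0.11280063]), 'joint_velocities': array([ 4.56317785e-05, -2.32361184e-03,  1.71728270e-03, -9.33397858e-04,
       -4.12609409e-04,  1.00057588e-03, -6.41083146e-04]), 'tau': array([ 3.26459500e-03, -9.28475261e+01,  1.98382013e+00, -3.70524859e+01,
        1.81532290e-02,  5.42152760e-03, -2.07519548e-05]), 'position': array([248.95302765, 572.92031046, 205.89592171]), 'ee_rot': array([[-9.17180730e-01,  3.98471344e-01, -3.10316127e-04],
       [ 3.98471452e-01,  9.17180222e-01, -9.70790758e-04],
       [-1.02216485e-04, -1.01404269e-03, -9.99999481e-01]]), 'force': array([-0.44773925, -0.28401876,  0.44364772]), 'moment': array([-0.04905284,  0.0204766 , -0.02864766]), 'finger_force': 0.0, 'grip_width': 85.37311643670397} -18.700000000000003
```

View pics/scene0.png

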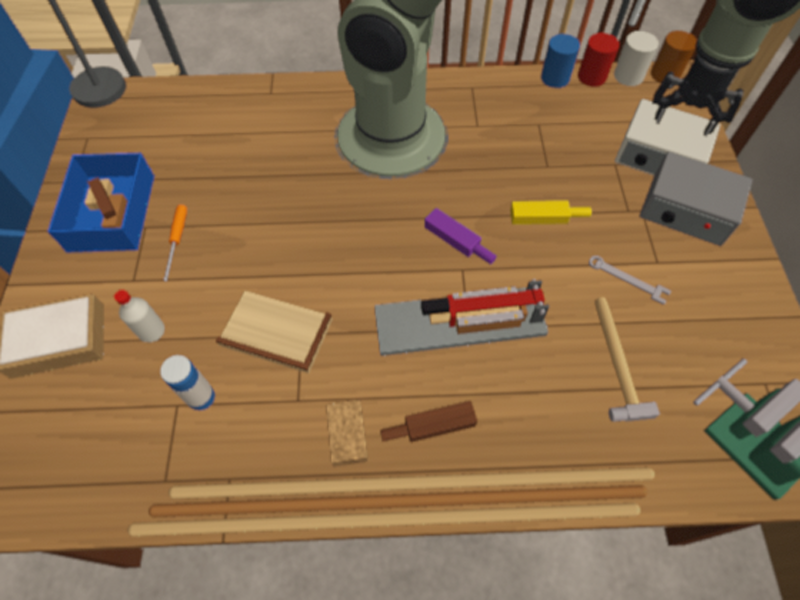

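View pics/top0.png

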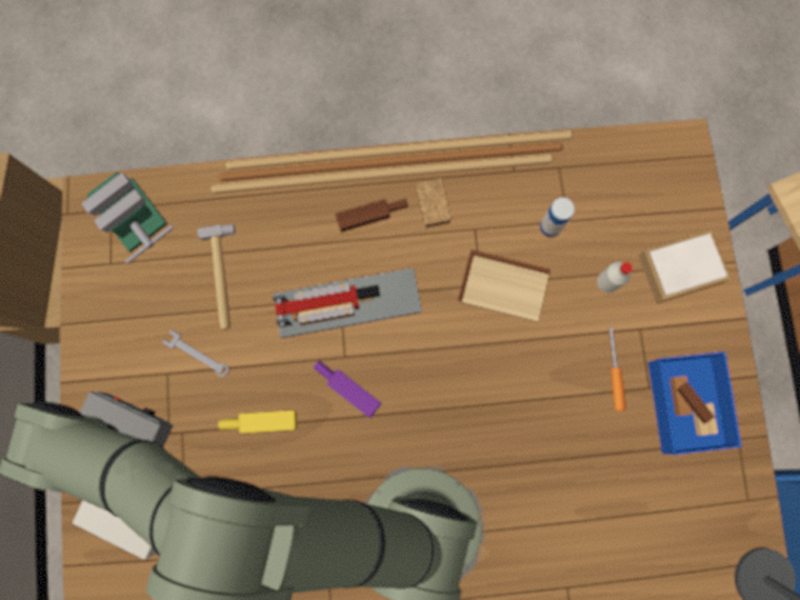

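The scene view shows the jig (376–548, 280–353), red bar with its grip at (435,306) and the hook at (275,330). The top view shows the jig at (345,300) and the hook at (505,285). I'll enlarge both.

```bash
cat > h.py <<'E'
import numpy as np, cv2
from station import ctrl
def ray(d,u,v):
    K=np.array([[d["fx"],0,d["cx"]],[0,d["fy"],d["cy"]],[0,0,1.]])
    p=cv2.undistortPoints(np.array([[[u,v]]],float),K,np.array([d["k1"],0,0,0]))[0,0]
    return d["attitude"]@np.array([p[0],p[1],1])
def plane(d,u,v,z):
    r=ray(d,u,v); return d["xyz"]+r*(z-d["xyz"][2])/r[2]
def proj(d,P):
    K=np.array([[d["fx"],0,d["cx"]],[0,d["fy"],d["cy"]],[0,0,1.]])
    c=(np.atleast_2d(P)-d["xyz"])@d["attitude"]
    return cv2.projectPoints(c,np.zeros(3),np.zeros(3),K,np.array([d["k1"],0,0,0]))[0][:,0]
def crop(img,u0,v0,w,h,s,name):
    c=cv2.resize(img[v0:v0+h,u0:u0+w,::-1],None,fx=s,fy=s,interpolation=cv2.INTER_CUBIC)
    for i in range(0,w,10): cv2.putText(c,str(u0+i) if i%20==0 else "|",(i*s,8),0,.3,(255,255,255),1)
    for i in range(10,h,10): cv2.putText(c,str(v0+i),(0,i*s+4),0,.3,(255,255,255),1)
    cv2.imwrite(name,c)
E
python3 - <<'E'
from h import *
a=ctrl.get_image("scene")["image"];b=ctrl.get_image("top")["image"]
crop(a,145,185,250,80,3,"pics/a.png")
crop(b,185,165,210,80,3,"pics/b.png")
x=cv2.imread("pics/a.png");y=cv2.imread("pics/b.png")
c=np.zeros((485,750,3),np.uint8);c[:240,:750]=x;c[245:485,:630]=y;cv2.imwrite("pics/ab.png",c)
E
```

```text
(no output)
```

View pics/ab.png

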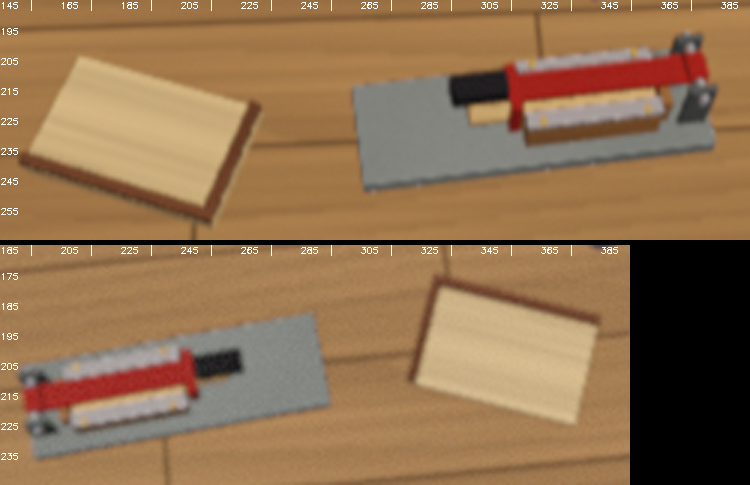

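```bash
cat > fit.py <<'E'
from h import *
from scipy.optimize import least_squares
S=lambda X,Y:(145+X/3,185+Y/3)
T=lambda X,Y:(185+X/3,165+(Y-245)/3)
s=ctrl.get_image("scene");t=ctrl.get_image("top")
J=[(s,S(352,88),(-225,55,20)),(s,S(365,186),(-225,-55,20)),(s,S(713,144),(120,-55,20)),
 (t,T(313,313),(-225,-55,20)),(t,T(330,405),(-225,55,20)),(t,T(36,457),(120,55,20)),
 (s,S(450,93),(-135,0,83)),(t,T(242,361),(-135,0,83))]
H=[(t,T(437,275),(100,-65,26)),(t,T(600,317),(-100,-65,26)),(t,T(578,424),(-100,65,14)),(t,T(411,382),(100,65,26)),
 (s,S(80,57),(-100,65,14)),(s,S(205,208),(88,-53,26)),(s,S(30,153),(-100,-53,26)),(s,S(246,103),(88,65,26))]
def w(p,P):
    c,n=np.cos(p[2]),np.sin(p[2]); return np.array([p[0]+c*P[0]-n*P[1],p[1]+n*P[0]+c*P[1],P[2]])
def fit(L,p0):
    f=lambda p:np.concatenate([proj(d,w(p,P))[0]-np.array(uv) for d,uv,P in L])
    r=least_squares(f,p0,loss="soft_l1"); print(r.x.round(3),np.degrees(r.x[2]).round(2)); print(f(r.x).reshape(-1,2).round(1).tolist()); return r.x
j=fit(J,[560,100,1.6]); h=fit(H,[600,-250,1.3])
np.save("poses.npy",[j,h])
print("grip",w(j,(-112,0,83)),"neck0",w(j,(-92,0,37)),"corner",w(h,(88,-53,14)))
E
python3 fit.py
```

```text
[538.123 179.469   1.66 ] 95.1
[[-0.9, -1.4], [-1.3, -0.6], [1.0, -0.5], [-0.3, -0.9], [-0.1, -0.9], [-1.5, -0.1], [-0.6, -0.4], [-0.3, -0.9]]
[ 549.48  -254.468    1.231] 70.52
[[-1.9, -1.1], [-0.1, -1.5], [-1.1, -0.7], [-1.8, -1.2], [-1.4, -0.9], [-1.0, -1.7], [-3.2, -1.2], [0.5, -2.0]]
grip [548.07690821  67.91263449  83.        ] neck0 [546.2994385   87.83349294  37.        ] corner [ 628.78898959 -189.17544368   14.        ]
```

```bash
sed -i 's|^S=.*|S=lambda X,Y:(144.3+X/3,184+Y/3)|;s|^T=.*|T=lambda X,Y:(184.3+X/3,164+(Y-245)/3)|' fit.py
cat >> fit.py <<'E'
def box(x0,x1,y0,y1,z):return [(x0,y0,z),(x1,y0,z),(x1,y1,z),(x0,y1,z),(x0,y0,z)]
def over(d,u0,v0,W,Hh,k):
    c=cv2.resize(d["image"][v0:v0+Hh,u0:u0+W,::-1],None,fx=k,fy=k,interpolation=cv2.INTER_CUBIC)
    for p,B in((j,box(-225,120,-55,55,20)),(j,box(-135,-80,-13,13,96)),(h,box(-100,100,-65,65,26)),(h,box(-100,88,-53,65,14)),(h,box(-100,88,-53,65,26))):
        q=np.array([proj(d,w(p,b))[0] for b in B]); q=((q-[u0,v0]+.5)*k-.5)
        cv2.polylines(c,[np.round(q*8).astype(np.int32)],False,(255,255,0),1,cv2.LINE_AA,3)
    return c
a=over(s,145,190,240,75,3);b=over(t,185,165,210,80,3)
c=np.zeros((470,720,3),np.uint8);c[:225]=a;c[230:,:630]=b;cv2.imwrite("pics/over.png",c)
E
python3 fit.py
```

```text
[537.755 179.532   1.662] 95.22
[[-0.2, -0.4], [-0.5, 0.5], [1.7, 0.3], [0.3, 0.1], [0.6, 0.0], [-0.8, 1.0], [0.1, 0.5], [0.3, 0.1]]
[ 549.882 -254.571    1.227] 70.29
[[-1.0, -0.3], [0.7, -0.5], [-0.5, 0.3], [-1.1, -0.5], [-0.6, 0.2], [-0.5, -0.4], [-2.5, -0.2], [1.2, -0.7]]
grip [547.93893174  67.99558209  83.        ] neck0 [546.12043084  87.91273687  37.        ] corner [ 629.45534714 -189.6015282    14.        ]
```

View pics/over.png

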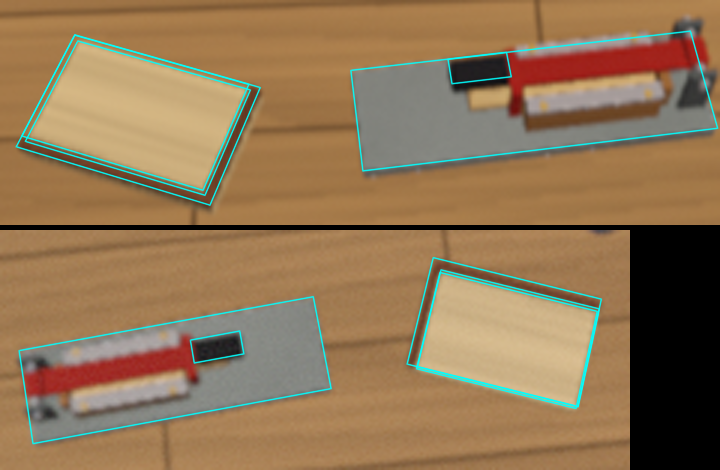

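```bash
cat > go.py <<'E'
import sys
from h import *
j,h=np.load("poses.npy")
# go.py frame x y z [yaw of tool y rel. to frame y, default nearest] -> tool-frame shift (TCP target in frame mm) and turn
s=ctrl.sense();R=s["ee_rot"];p=dict(j=j,h=h)[sys.argv[1]];P=np.array(sys.argv[2:5],float)
c,n=np.cos(p[2]),np.sin(p[2]);W=np.array([p[0]+c*P[0]-n*P[1],p[1]+n*P[0]+c*P[1],P[2]])
d=R.T@(W-s["position"]); a=p[2]+np.pi/2-np.arctan2(R[1,1],R[0,1]); a=(a+np.pi/2)%np.pi-np.pi/2
L=s["position"]-[p[0],p[1],0];L=[c*L[0]+n*L[1],-n*L[0]+c*L[1],L[2]]
Rf=np.array([[c,-n,0],[n,c,0],[0,0,1]])
print("t",round(s["time_s"],2),"world",W.round(1),"now in frame",np.round(L,1),"shift mm",d.round(1),"turn",round(-a,3))
print("q",s["q"].round(2),"F in frame",(Rf.T@s["force"]).round(1),"width",round(s["grip_width"],1),"ff",round(s["finger_force"],1)); print("tool axes in frame\n",(Rf.T@R).round(3))
E
python3 go.py j -112 0 150
```

```text
t 0.4 world [547.9  68.  150. ] now in frame [418.2 251.7 206.3] shift mm [-475.4 -344.2   56.4] turn 1.07
q [-1.23  0.52 -0.04  1.6   0.02  1.02 -0.11] F in frame [-0.8  0.4 -0.6] width 85.4 ff 0.0
tool axes in frame
 [[ 0.48   0.877 -0.   ]
 [ 0.877 -0.48   0.   ]
 [-0.    -0.    -1.   ]]
```

arm_command --moves "-0.02 -0.015 0 0.08; -0.05 -0.037 0 0.18; -0.09 -0.066 0 0.29; -0.13 -0.096 0 0.4; -0.17 -0.125 0 0.51; -0.21 -0.154 0 0.62; -0.25 -0.183 0 0.73; -0.285 -0.207 0 0.84; -0.32 -0.232 0 0.95; -0.35 -0.254 0 1.07" --jaw 1 --newtons 20

```text
time_s: 1.23
position: [450.7, 230.8, 206.7]
ee_rot: [[-0.086, 0.996, 0.0], [0.996, 0.086, 0.001], [0.001, 0.001, -1.0]]
force: [1.5, 1.5, 0.5]
grip_width: 85.0
finger_force: 0.0
```

```bash
python3 go.py j -112 0 120
```

```text
t 1.23 world [547.9  68.  120. ] now in frame [ 59.   82.1 206.7] shift mm [-170.6   82.9   86.7] turn -0.005
q [-0.83  0.34  0.3   1.92 -0.13  0.89 -0.37] F in frame [ 1.3 -1.6  0.5] width 85.0 ff 0.0
tool axes in frame
 [[ 1.    -0.005  0.001]
 [-0.005 -1.    -0.001]
 [ 0.001  0.001 -1.   ]]
```

arm_command --moves "-0.02 0.01 0 0; -0.05 0.024 0 0; -0.08 0.039 0 0; -0.11 0.053 0.005 0; -0.14 0.068 0.02 0; -0.16 0.078 0.04 0; -0.17 0.083 0.06 0; -0.171 0.083 0.072 0; -0.171 0.083 0.08 0; -0.171 0.083 0.08 0"

```text
time_s: 2.07
position: [547.4, 69.8, 125.1]
ee_rot: [[-0.091, 0.996, -0.002], [0.996, 0.091, -0.0], [-0.0, -0.002, -1.0]]
force: [0.1, 0.5, -0.1]
grip_width: 85.3
finger_force: 0.0
```

```bash
python3 go.py j -112 0 62; python3 - <<'E'
from h import *
a=ctrl.get_image("scene")["image"];b=ctrl.get_image("top")["image"]
crop(a,260,150,130,100,5,"pics/g1.png");crop(b,185,150,130,100,5,"pics/g2.png")
E
```

```text
t 2.07 world [547.9  68.   62. ] now in frame [-110.1    0.4  125.1] shift mm [-1.9  0.6 63.1] turn -0.0
q [-0.45  0.53  0.3   1.88 -0.22  0.76  0.06] F in frame [ 0.5 -0.2 -0.1] width 85.3 ff 0.0
tool axes in frame
 [[ 1.    -0.    -0.   ]
 [-0.    -1.     0.002]
 [-0.    -0.002 -1.   ]]
```

View pics/g1.png

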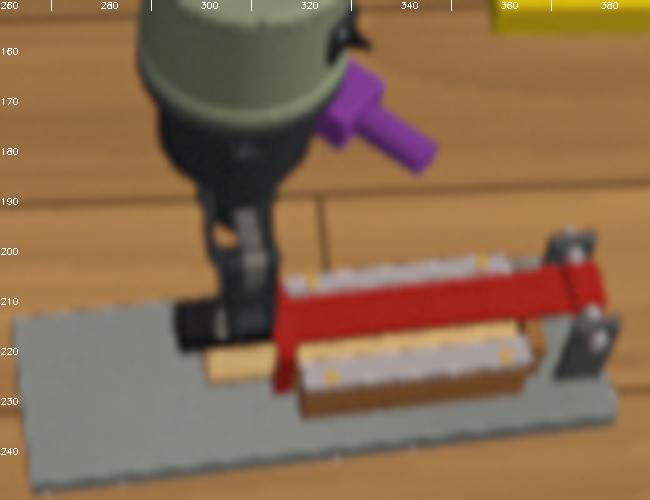

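The fingers stand above the grip at about (310,215) as expected; I'll descend and close.

arm_command --moves "-0.001 0 0.01 0; -0.002 0 0.025 0; -0.002 0 0.04 0; -0.002 0 0.052 0; -0.002 0 0.06 0; -0.002 0 0.063 0; -0.002 0 0.063 0; -0.002 0 0.063 0; -0.002 0 0.063 0; -0.002 0 0.063 0"

```text
time_s: 3.0
position: [548.7, 67.9, 64.0]
ee_rot: [[-0.091, 0.996, 0.001], [0.996, 0.091, 0.0], [0.0, 0.001, -1.0]]
force: [0.6, -0.5, 0.1]
grip_width: 85.4
finger_force: 0.0
```

arm_command --moves "0 0 0 0; 0 0 0 0; 0 0 0 0; 0 0 0 0; 0 0 0 0; 0 0 0 0; 0 0 0 0; 0 0 0 0; 0 0 0 0; 0 0 0 0" --jaw 0.2 --newtons 25

```text
time_s: 3.83
position: [546.5, 67.5, 62.8]
ee_rot: [[-0.091, 0.996, -0.004], [0.996, 0.091, -0.0], [-0.0, -0.004, -1.0]]
force: [-9.7, -0.9, 0.0]
grip_width: 25.2
finger_force: 31.3
```

```bash
python3 go.py j -112 0 62
```

```text
t 3.83 world [547.9  68.   62. ] now in frame [-112.3    1.5   62.8] shift mm [0.3 1.5 0.8] turn -0.0
q [-0.42  0.63  0.26  1.92 -0.26  0.63  0.1 ] F in frame [0.  9.8 0. ] width 25.2 ff 31.3
tool axes in frame
 [[ 1.    -0.    -0.   ]
 [-0.    -1.     0.004]
 [-0.    -0.004 -1.   ]]
```

```bash
python3 - <<'E'
from math import *
f=.0471;r=.2122
def P(t):return r*(cos(f)-cos(f+t)),-r*(sin(f+t)-sin(f))
N=30
th=[1.4*(k/N - sin(2*pi*k/N)/(2*pi)*0.5) for k in range(N+1)]
for c in range(3):
    x0,z0=P(th[c*10]); print("; ".join("%.4f 0 %.4f 0"%(P(th[c*10+i])[0]-x0,P(th[c*10+i])[1]-z0) for i in range(1,11)))
E
```

```text
0.0003 0 -0.0050 0; 0.0007 0 -0.0102 0; 0.0013 0 -0.0158 0; 0.0022 0 -0.0219 0; 0.0033 0 -0.0288 0; 0.0049 0 -0.0366 0; 0.0071 0 -0.0452 0; 0.0099 0 -0.0547 0; 0.0135 0 -0.0650 0; 0.0180 0 -0.0760 0
0.0055 0 -0.0115 0; 0.0122 0 -0.0234 0; 0.0199 0 -0.0353 0; 0.0286 0 -0.0470 0; 0.0383 0 -0.0582 0; 0.0487 0 -0.0687 0; 0.0597 0 -0.0783 0; 0.0710 0 -0.0869 0; 0.0823 0 -0.0944 0; 0.0934 0 -0.1008 0
0.0106 0 -0.0053 0; 0.0207 0 -0.0097 0; 0.0299 0 -0.0132 0; 0.0383 0 -0.0160 0; 0.0459 0 -0.0182 0; 0.0527 0 -0.0199 0; 0.0588 0 -0.0212 0; 0.0643 0 -0.0222 0; 0.0695 0 -0.0231 0; 0.0744 0 -0.0237 0
```

arm_command --moves "0.0003 -0.001 -0.005 0; 0.0007 -0.002 -0.010 0; 0.0013 -0.002 -0.016 0; 0.0022 -0.002 -0.022 0; 0.0033 -0.002 -0.029 0; 0.005 -0.002 -0.037 0; 0.007 -0.002 -0.045 0; 0.010 -0.002 -0.055 0; 0.0135 -0.002 -0.065 0; 0.018 -0.002 -0.076 0"

```text
time_s: 4.67
position: [544.6, 86.6, 140.0]
ee_rot: [[-0.091, 0.996, 0.0], [0.996, 0.091, 0.001], [0.001, 0.0, -1.0]]
force: [0.7, 6.5, -7.9]
grip_width: 24.9
finger_force: 28.0
```

```bash
python3 go.py j -94 0 138
```

```text
t 4.67 world [546.3  85.9 138. ] now in frame [-93.2   1.7 140. ] shift mm [-0.8  1.7  2. ] turn 0.001
q [-0.49  0.51  0.31  1.87 -0.21  0.79  0.03] F in frame [ 6.4 -1.2 -7.9] width 24.9 ff 28.0
tool axes in frame
 [[ 1.     0.001  0.001]
 [ 0.001 -1.    -0.   ]
 [ 0.001  0.    -1.   ]]
```

arm_command --moves "0.0055 0 -0.0115 0; 0.012 0 -0.0235 0; 0.020 0 -0.0355 0; 0.0285 0 -0.047 0; 0.038 0 -0.058 0; 0.049 0 -0.069 0; 0.060 0 -0.078 0; 0.071 0 -0.087 0; 0.082 0 -0.0945 0; 0.0935 0 -0.101 0"

```text
time_s: 5.5
position: [536.1, 179.3, 241.1]
ee_rot: [[-0.091, 0.996, 0.0], [0.996, 0.091, -0.0], [-0.0, 0.0, -1.0]]
force: [0.8, -1.2, -4.9]
grip_width: 24.6
finger_force: 24.9
```

arm_command --moves "0.0105 0 -0.0055 0; 0.0205 0 -0.0095 0; 0.030 0 -0.013 0; 0.038 0 -0.016 0; 0.046 0 -0.018 0; 0.0525 0 -0.020 0; 0.059 0 -0.021 0; 0.0645 0 -0.022 0; 0.0695 0 -0.023 0; 0.0745 0 -0.0235 0"

```text
time_s: 6.33
position: [529.4, 253.2, 264.3]
ee_rot: [[-0.091, 0.996, 0.0], [0.996, 0.091, 0.0], [-0.0, 0.0, -1.0]]
force: [-4.5, -4.0, 2.9]
grip_width: 24.8
finger_force: 24.4
```

```bash
python3 go.py j 74 0 264; python3 - <<'E'
from h import *
a=ctrl.get_image("scene")["image"]
crop(a,240,80,160,160,4,"pics/o.png")
c=cv2.imread("pics/o.png");cv2.imwrite("pics/o.png",c[:600])
E
```

```text
t 6.33 world [531.  253.2 264. ] now in frame [ 74.1   1.6 264.3] shift mm [-0.1  1.6  0.3] turn -0.0
q [-0.78  0.42  0.33  1.65 -0.15  1.1  -0.32] F in frame [-3.5  4.9  2.9] width 24.8 ff 24.4
tool axes in frame
 [[ 1. -0. -0.]
 [-0. -1. -0.]
 [-0.  0. -1.]]
```

View pics/o.png

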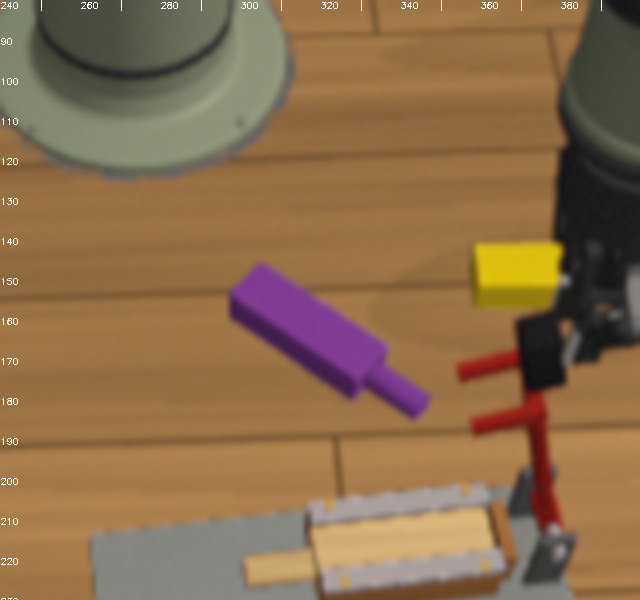

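The bar stands open (grip at (375,167), hinge at (378,213)) and the blank is exposed in its keyway. I'll release and rise clear.

arm_command --moves "0 0 0 0; 0 0 0 0; 0 0 0 0; 0 0 0 0; 0 0 0 0; 0 0 0 0; 0 0 -0.01 0; 0 0 -0.03 0; 0 0 -0.055 0; 0 0 -0.08 0" --jaw 1

```text
time_s: 7.22
position: [529.3, 252.7, 345.5]
ee_rot: [[-0.091, 0.996, -0.0], [0.996, 0.091, -0.0], [-0.0, -0.0, -1.0]]
force: [-0.1, -0.4, 0.7]
grip_width: 85.5
finger_force: 0.0
```

```bash
python3 go.py j -92 1.7 150
```

```text
t 7.22 world [544.4  87.8 150. ] now in frame [ 73.6   1.8 345.5] shift mm [-165.5    0.2  195.6] turn -0.0
q [-0.79  0.36  0.35  1.53 -0.13  1.28 -0.34] F in frame [-0.4  0.2  0.7] width 85.5 ff 0.0
tool axes in frame
 [[ 1. -0. -0.]
 [-0. -1.  0.]
 [-0. -0. -1.]]
```

arm_command --moves "-0.015 0 0 0; -0.04 0 0 0; -0.07 0 0 0; -0.10 0 0.01 0; -0.13 0 0.03 0; -0.15 0 0.06 0; -0.16 0 0.09 0; -0.166 0 0.12 0; -0.166 0 0.15 0; -0.166 0 0.18 0"

```text
time_s: 8.05
position: [544.8, 86.9, 163.3]
ee_rot: [[-0.09, 0.996, 0.001], [0.996, 0.09, 0.0], [0.0, 0.001, -1.0]]
force: [1.7, 1.2, 0.2]
grip_width: 85.4
finger_force: 0.0
```

```bash
python3 go.py j -92 1.7 24; python3 - <<'E'
from h import *
a=ctrl.get_image("scene")["image"]
crop(a,250,140,160,120,5,"pics/n.png")
E
```

```text
t 8.05 world [544.4  87.8  24. ] now in frame [-92.9   1.4 163.3] shift mm [  0.9  -0.4 139.3] turn -0.001
q [-0.52  0.48  0.35  1.85 -0.21  0.84  0.02] F in frame [ 1.  -1.8  0.2] width 85.4 ff 0.0
tool axes in frame
 [[ 1.    -0.001  0.   ]
 [-0.001 -1.    -0.001]
 [ 0.     0.001 -1.   ]]
```

View pics/n.png

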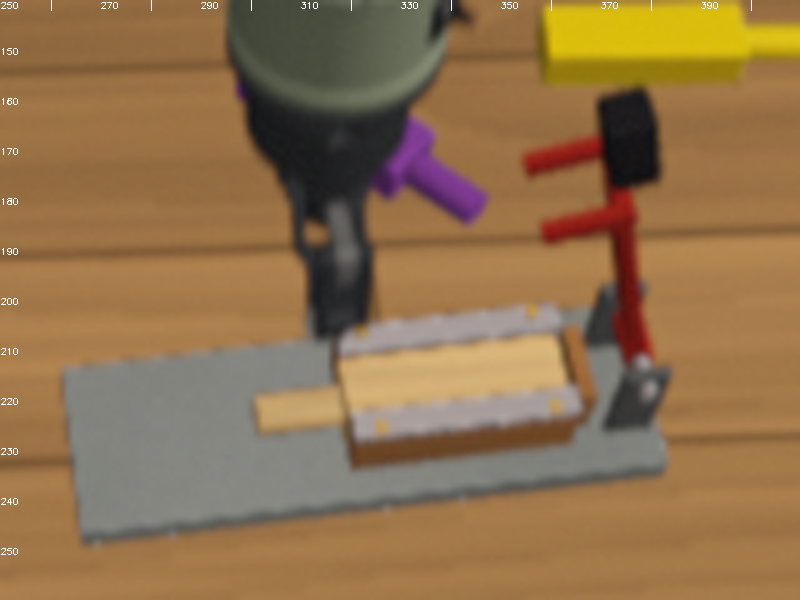

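```bash
python3 - <<'E'
from h import *
j,h=np.load("poses.npy");d=ctrl.get_image("scene")
for X,Y in((256,415),(346,405)):
    W=plane(d,250+X/5-.4,140+Y/5-.6,37);L=W[:2]-j[:2];c,n=np.cos(j[2]),np.sin(j[2]);print(c*L[0]+n*L[1],-n*L[0]+c*L[1])
E
```

```text
-115.36701554497297 -0.3778312710025187
-62.58292294943417 -0.7426806646879358
```

arm_command --moves "0 0 0.015 0; 0 0 0.04 0; 0 0 0.065 0; 0 0 0.09 0; 0 0 0.11 0; 0 0 0.125 0; 0 0 0.134 0; 0 0 0.138 0; 0 0 0.138 0; 0 0 0.138 0"

```text
time_s: 8.98
position: [545.3, 87.7, 27.1]
ee_rot: [[-0.091, 0.996, 0.001], [0.996, 0.091, 0.0], [0.0, 0.001, -1.0]]
force: [-0.3, -0.4, 0.7]
grip_width: 85.3
finger_force: 0.0
```

arm_command --moves "0 0 0 0; 0 0 0 0; 0 0 0 0; 0 0 0 0; 0 0 0 0; 0 0 0 0; 0 0 0 0; 0 0 0 0; 0 0 0 0; 0 0 0 0" --jaw 0 --newtons 30

```text
time_s: 9.82
position: [544.5, 87.5, 25.9]
ee_rot: [[-0.091, 0.996, -0.0], [0.996, 0.091, -0.0], [-0.0, -0.0, -1.0]]
force: [-1.0, -0.3, 0.0]
grip_width: 0.0
finger_force: 0.0
```

```bash
python3 go.py j -232 1.7 24
```

```text
t 9.82 world [557.2 -51.7  24. ] now in frame [-92.3   1.6  25.9] shift mm [-139.7   -0.     1.9] turn -0.0
q [-0.45  0.69  0.25  1.93 -0.3   0.56  0.1 ] F in frame [-0.2  1.   0. ] width 0.0 ff 0.0
tool axes in frame
 [[ 1. -0. -0.]
 [-0. -1.  0.]
 [-0. -0. -1.]]
```

The jaw shut on nothing, so I'll look.

```bash
python3 - <<'E'
from h import *
a=ctrl.get_image("scene")["image"];b=ctrl.get_image("top")["image"]
crop(a,255,150,130,95,4,"pics/m1.png");crop(b,190,165,130,75,4,"pics/m2.png")
c=np.zeros((600,520,3),np.uint8);x=cv2.imread("pics/m1.png")[:380];c[:380]=x;y=cv2.imread("pics/m2.png")[50:270];c[380:600]=y;cv2.imwrite("pics/m.png",c)
E
```

```text
(no output)
```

View pics/m.png

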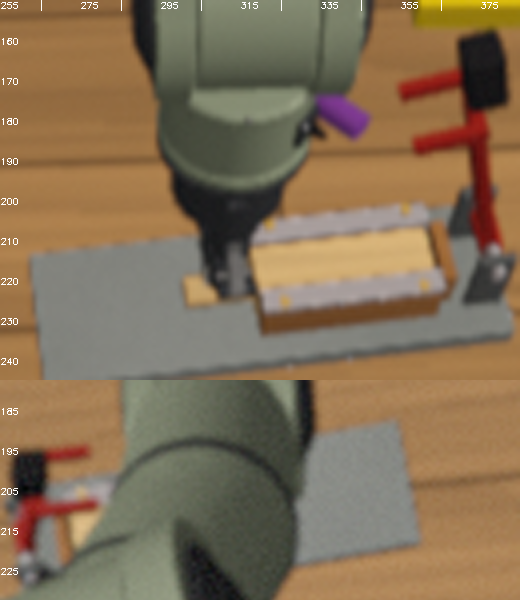

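```bash
python3 go.py j -92 0 37|head -2; python3 - <<'E'
from h import *
j,h=np.load("poses.npy");d=ctrl.get_image("scene");s=ctrl.sense();print(s["position"],s["grip_width"],s["finger_force"])
c,n=np.cos(j[2]),np.sin(j[2])
w=lambda P:[j[0]+c*P[0]-n*P[1],j[1]+n*P[0]+c*P[1],P[2]]
for P in(s["position"],w((-92,1.6,49)),w((-92,-10.4,37)),w((-115,0,49)),w((-115,0,25)),w((-115,-12,37)),w((-92,-12,26))): print(np.round(P,0),proj(d,P)[0].round(1),((proj(d,P)[0]-[255,150]+.5)*4).round())
c=cv2.resize(d["image"][205:235,290:330,::-1],None,fx=18,fy=18,interpolation=cv2.INTER_CUBIC)
cv2.imwrite("pics/z.png",c)
E
```

```text
t 9.92 world [546.1  87.9  37. ] now in frame [-92.3   1.6  25.9] shift mm [  0.3   1.6 -11.1] turn -0.0
q [-0.45  0.69  0.25  1.93 -0.3   0.56  0.1 ] F in frame [ 0.   0.  -0.5] width 0.1 ff 0.0
[544.50008552  87.53050788  25.86447471] 0.16529430543845322 0.0
[545.  88.  26.] [308.4 222.6] [216. 292.]
[545.  88.  49.] [308.9 218.9] [218. 278.]
[556.  89.  37.] [309.3 224.5] [219. 300.]
[548.  65.  49.] [301.1 220.3] [186. 283.]
[548.  65.  25.] [300.8 224.2] [185. 299.]
[560.  66.  37.] [301.5 225.9] [188. 306.]
[558.  89.  26.] [309.2 226.7] [219. 309.]
```

View pics/z.png

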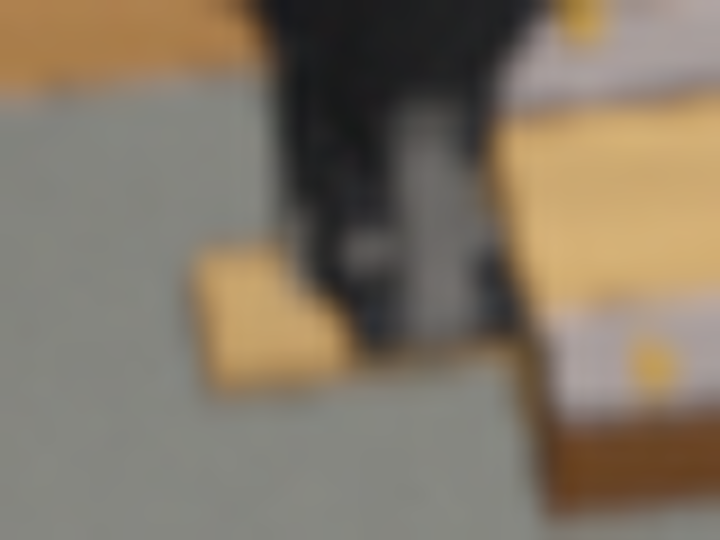

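```bash
python3 - <<'E'
from h import *
j,h=np.load("poses.npy");d=ctrl.get_image("scene");s=ctrl.sense();print(s["position"],s["grip_width"])
c,n=np.cos(j[2]),np.sin(j[2])
w=lambda P:[j[0]+c*P[0]-n*P[1],j[1]+n*P[0]+c*P[1],P[2]]
f=lambda *P:print(P,proj(d,w(P))[0].round(1))
print("n seen 317,207");f(-93,-41,176);f(-93,44,176);f(-93,-41,163)
print("g1 seen 309,218 ");f(-110,-42,138);f(-110,42,138);f(-110,-42,125)
print("now seen 314,224")
for y in(-12,0,14):
  for z in(26,38,50):f(-92,y,z)
E
```

```text
[544.53452528  87.50292378  25.89431548] 0.6889108933474416
n seen 317,207
(-93, -41, 176) [313.8 210.3]
(-93, 44, 176) [308.4 182.6]
(-93, -41, 163) [313.4 212.8]
g1 seen 309,218 
(-110, -42, 138) [306.5 218.4]
(-110, 42, 138) [301.7 191.5]
(-110, -42, 125) [306.3 220.7]
now seen 314,224
(-92, -12, 26) [309.2 226.7]
(-92, -12, 38) [309.4 224.8]
(-92, -12, 50) [309.7 222.9]
(-92, 0, 26) [308.6 223.1]
(-92, 0, 38) [308.8 221.2]
(-92, 0, 50) [309.  219.3]
(-92, 14, 26) [307.8 218.9]
(-92, 14, 38) [308. 217.]
(-92, 14, 50) [308.2 215. ]
```

The fingers seem to straddle the neck, although the reading says shut. A short pull with a numeric check of the neck tip's column will settle it.

arm_command --moves "-0.002 0 0 0; -0.005 0 0 0; -0.009 0 0 0; -0.014 0 0 0; -0.019 0 0 0; -0.023 0 0 0; -0.026 0 0 0; -0.028 0 0 0; -0.03 0 0 0; -0.03 0 0 0"

```text
time_s: 10.85
position: [547.3, 57.3, 25.9]
ee_rot: [[-0.09, 0.996, 0.0], [0.996, 0.09, -0.0], [-0.0, -0.0, -1.0]]
force: [-0.0, -0.7, 0.2]
grip_width: -0.2
finger_force: 0.0
```

```bash
python3 go.py j -232 1.7 24|head -2; python3 - <<'E'
from h import *
a=ctrl.get_image("scene")["image"].astype(int)
for v in(221,223,225): print(v,[(a[v,u,0]-a[v,u,2]) for u in range(280,335)])
E
```

```text
t 10.85 world [557.2 -51.7  24. ] now in frame [-122.6    1.6   25.9] shift mm [-109.4   -0.     1.9] turn -0.0
q [-0.39  0.69  0.25  1.94 -0.3   0.56  0.15] F in frame [-0.7  0.1  0.2] width -0.2 ff 0.0
221 [np.int64(6), np.int64(6), np.int64(5), np.int64(5), np.int64(5), np.int64(6), np.int64(5), np.int64(5), np.int64(5), np.int64(6), np.int64(6), np.int64(5), np.int64(5), np.int64(5), np.int64(6), np.int64(5), np.int64(2), np.int64(2), np.int64(4), np.int64(3), np.int64(3), np.int64(5), np.int64(5), np.int64(5), np.int64(3), np.int64(1), np.int64(37), np.int64(75), np.int64(87), np.int64(88), np.int64(88), np.int64(88), np.int64(88), np.int64(87), np.int64(88), np.int64(88), np.int64(89), np.int64(86), np.int64(78), np.int64(77), np.int64(81), np.int64(80), np.int64(79), np.int64(73), np.int64(66), np.int64(64), np.int64(60), np.int64(54), np.int64(48), np.int64(43), np.int64(41), np.int64(35), np.int64(33), np.int64(31), np.int64(31)]
223 [np.int64(6), np.int64(5), np.int64(5), np.int64(6), np.int64(5), np.int64(6), np.int64(6), np.int64(6), np.int64(5), np.int64(5), np.int64(5),
[... 657 characters left out ...]
), np.int64(5), np.int64(5), np.int64(5), np.int64(6), np.int64(6), np.int64(5), np.int64(5), np.int64(5), np.int64(5), np.int64(6), np.int64(5), np.int64(5), np.int64(5), np.int64(4), np.int64(1), np.int64(0), np.int64(3), np.int64(13), np.int64(19), np.int64(20), np.int64(24), np.int64(28), np.int64(37), np.int64(50), np.int64(66), np.int64(68), np.int64(62), np.int64(58), np.int64(53), np.int64(49), np.int64(44), np.int64(39), np.int64(35), np.int64(33), np.int64(45), np.int64(48), np.int64(22), np.int64(12), np.int64(13), np.int64(12), np.int64(24), np.int64(79), np.int64(101), np.int64(62), np.int64(21), np.int64(12), np.int64(13), np.int64(11), np.int64(12), np.int64(13), np.int64(13)]
```

arm_command --moves "0 0 0 0; 0 0 0 0; 0 0 0 0; 0 0 0 0; 0 0 0 0; 0.006 0 0.001 0; 0.014 0 0.002 0; 0.022 0 0.003 0; 0.028 0 0.003 0; 0.028 0 0.003 0" --jaw 1

```text
time_s: 11.73
position: [544.4, 87.7, 22.7]
ee_rot: [[-0.093, 0.996, -0.0], [0.996, 0.093, 0.001], [0.001, -0.0, -1.0]]
force: [-0.5, -0.6, -0.9]
grip_width: 85.4
finger_force: 0.0
```

arm_command --moves "0 0 0 0; 0 0 0 0; 0 0 0 0; 0 0 0 0; 0 0 0 0; 0 0 0 0; 0 0 0 0; 0 0 0 0; 0 0 0 0; 0 0 0 0" --jaw 0.25 --newtons 30

```text
time_s: 12.57
position: [544.7, 85.5, 22.9]
ee_rot: [[-0.091, 0.996, 0.0], [0.996, 0.091, -0.0], [-0.0, 0.0, -1.0]]
force: [-0.0, -0.2, -0.6]
grip_width: 20.9
finger_force: 0.0
```

```bash
python3 go.py j -92 1.7 24|head -2; python3 - <<'E'
from h import *
a=ctrl.get_image("scene")["image"].astype(int)
for v in range(214,230,1): print(v," ".join("%d/%d"%(a[v,u].mean(),(a[v,u,0]-a[v,u,2])) for u in range(296,326,1)))
E
```

```text
t 12.57 world [544.4  87.8  24. ] now in frame [-94.3   1.6  22.9] shift mm [ 2.3 -0.1 -1.1] turn -0.0
q [-0.44  0.69  0.25  1.93 -0.3   0.55  0.1 ] F in frame [-0.2  0.  -0.6] width 20.9 ff 0.0
214 130/5 130/5 131/4 132/5 132/5 132/5 128/5 110/5 65/3 35/-1 39/-2 44/-3 33/0 29/-3 44/0 81/3 111/6 116/5 96/3 58/-1 47/12 94/60 146/88 161/91 163/91 163/91 162/91 162/91 161/92 161/91
215 131/6 130/6 129/5 131/6 131/6 132/5 130/4 115/5 69/3 38/0 37/-1 40/1 37/-2 30/-1 45/1 85/4 115/4 119/6 105/5 72/2 65/18 89/54 134/82 158/91 163/91 162/91 162/91 162/91 162/91 161/92
216 130/5 130/5 129/6 131/5 131/5 130/5 132/4 123/5 91/4 58/1 39/-1 37/-1 37/-2 36/-2 49/0 86/4 114/5 120/5 115/6 102/16 97/37 100/60 126/80 159/91 165/91 164/91 164/91 164/91 164/92 164/92
217 130/5 130/4 129/5 131/5 130/5 130/6 129/7 128/8 113/10 82/9 44/3 36/-1 39/-2 43/-3 49/0 82/4 113/5 120/5 120/12 120/39 125/64 125/75 125/79 160/92 168/93 167/92 167/93 167/93 167/92 168/93
218 131/6 131/4 131/4 130/5 130/9 128/26 129/31 131/34 125/39 96/35 50/15 33/-1 41/-2 48/-3 54/-1 79/2 113/5 120/4 119/12 117/38 127/63 130/73 123/76
[... 1450 characters left out ...]
16/41 111/30 104/12 108/7 112/7 113/7 115/7 116/5 120/6 123/6 127/7 131/6 126/7 104/26 79/45 100/24 151/12 160/11 158/11 156/18 147/52
227 131/5 132/5 131/5 131/6 130/6 124/12 123/19 123/18 124/17 124/14 122/11 125/7 129/5 130/5 130/5 131/6 131/5 132/6 132/6 133/6 132/5 129/6 111/21 81/42 84/28 128/14 138/12 134/12 133/20 126/35
228 131/5 131/5 132/5 132/6 132/5 131/6 131/5 131/5 132/7 131/6 131/6 131/5 133/5 134/6 133/5 133/6 132/6 133/6 132/6 133/5 131/5 132/6 120/13 89/35 69/39 94/32 100/31 97/32 94/38 90/47
229 131/5 131/5 132/5 133/6 133/6 132/5 132/5 132/5 133/6 132/5 132/5 132/5 132/5 133/5 132/5 132/5 133/6 132/6 133/5 131/5 132/5 133/5 128/8 95/25 64/45 71/61 77/61 74/60 73/63 72/66
```

The evidence (zero force, and fingertips seen about 20 mm higher than expected) suggests the tips passed above the neck. I'll open a little and lower in small steps, watching the force.

arm_command --moves "0 0 0 0; 0 0 0 0; 0 0 0 0; 0 0 0 0; 0 0 0.001 0; 0 0 0.002 0; 0 0 0.003 0; 0 0 0.004 0; 0 0 0.005 0; 0 0 0.005 0" --jaw 0.55

```text
time_s: 13.45
position: [544.6, 85.5, 17.6]
ee_rot: [[-0.091, 0.996, -0.0], [0.996, 0.091, -0.0], [-0.0, -0.0, -1.0]]
force: [-1.2, 0.1, -0.6]
grip_width: 46.7
finger_force: 0.0
```

arm_command --moves "0 0 0 0; 0 0 0 0; 0 0 0 0; 0 0 0 0; 0 0 0 0; 0 0 0 0; 0 0 0 0; 0 0 0 0; 0 0 0 0; 0 0 0 0" --jaw 0.2 --newtons 25

```text
time_s: 14.28
position: [544.8, 85.5, 18.0]
ee_rot: [[-0.091, 0.996, 0.0], [0.996, 0.091, -0.0], [-0.0, 0.0, -1.0]]
force: [0.4, -1.7, 3.9]
grip_width: 18.8
finger_force: 22.4
```

arm_command --moves "0 0 0 0; 0 0 0 0; 0 0 0 0; 0 0 0 0; 0 0 0.001 0; 0 0 0.003 0; 0 0 0.005 0; 0 0 0.007 0; 0 0 0.007 0; 0 0 0.007 0" --jaw 0.55

```text
time_s: 15.12
position: [544.6, 85.5, 10.7]
ee_rot: [[-0.091, 0.996, -0.0], [0.996, 0.091, -0.0], [-0.0, -0.0, -1.0]]
force: [0.4, -0.3, -0.2]
grip_width: 46.8
finger_force: 0.0
```

arm_command --moves "0 0 0.001 0; 0 0 0.002 0; 0 0 0.003 0; 0 0 0.004 0; 0 0 0.005 0; 0 0 0.006 0; 0 0 0.006 0; 0 0 0.006 0; 0 0 0.006 0; 0 0 0.006 0"

```text
time_s: 15.95
position: [544.8, 85.6, 4.9]
ee_rot: [[-0.091, 0.996, 0.0], [0.996, 0.091, -0.0], [-0.0, 0.0, -1.0]]
force: [-1.1, 0.1, 0.1]
grip_width: 47.0
finger_force: 0.0
```

arm_command --moves "0 0 0 0; 0 0 0 0; 0 0 0 0; 0 0 0 0; 0 0 0 0; 0 0 0 0; 0 0 0 0; 0 0 0 0; 0 0 0 0; 0 0 0 0" --jaw 0.15 --newtons 40

```text
time_s: 16.78
position: [544.8, 85.6, 5.1]
ee_rot: [[-0.091, 0.996, 0.0], [0.996, 0.091, 0.0], [0.0, 0.0, -1.0]]
force: [-1.0, -0.3, 4.9]
grip_width: 22.3
finger_force: 39.4
```

```bash
python3 go.py j -92 1.7 24
```

```text
t 16.78 world [544.4  87.8  24. ] now in frame [-94.2   1.5   5.1] shift mm [  2.2  -0.2 -18.9] turn -0.0
q [-0.43  0.72  0.23  1.94 -0.31  0.52  0.11] F in frame [-0.3  1.1  4.9] width 22.3 ff 39.4
tool axes in frame
 [[ 1. -0.  0.]
 [-0. -1. -0.]
 [ 0.  0. -1.]]
```

The neck is now gripped (22.3 mm, 39 N), with the true tips about 26 mm higher than reported. Now I'll slide it out.

arm_command --moves "-0.002 0 0 0; -0.006 0 0 0; -0.012 0 0 0; -0.019 0 0 0; -0.027 0 0 0; -0.036 0 0 0; -0.045 0 0 0; -0.054 0 0 0; -0.062 0 0 0; -0.07 0 0 0"

```text
time_s: 17.62
position: [551.1, 14.8, 4.9]
ee_rot: [[-0.09, 0.996, -0.0], [0.996, 0.09, -0.0], [-0.0, -0.0, -1.0]]
force: [-0.9, 3.7, 3.8]
grip_width: 22.5
finger_force: 39.5
```

```bash
python3 go.py j -240 1.5 5.1|head -2; python3 - <<'E'
from h import *
a=ctrl.get_image("scene")["image"].astype(int)
for v in range(206,232,3): print(v,"".join("#" if a[v,u,0]-a[v,u,2]>50 else ("o" if a[v,u].mean()<70 else ".") for u in range(260,380)))
E
```

```text
t 17.62 world [558.1 -59.6   5.1] now in frame [-165.3    1.7    4.9] shift mm [-74.7   0.2  -0.2] turn -0.001
q [-0.29  0.72  0.22  1.94 -0.29  0.52  0.22] F in frame [3.8 0.5 3.8] width 22.5 ff 39.5
206 ###########oooooooooooooooooooooooooo.###################....###......................................####.oooooo#######
209 #############ooooooooooooooooooooooo.......................................###.....################...#####.......######
212 ###########.....ooooooooooooooooo................###############################......................o#####.......o....
215 ##................oooooooooooooo..#############################################.......................oo####............
218 ##.................oooooo...ooo...##############################################..........................###.....oooo..
221 ###...............#.oooo.....o######################################................................##.....#....oooooooo
224 ###..............####ooo......##############################.....##..................................#####.....oooooooo.
227 ###..............####.........o.##.#########################.................###########################................
230 ####..................ooo.....o.....##########..............o#######################....................................
```

arm_command --moves "-0.009 0 0 0; -0.018 0 0 0; -0.027 0 0 0; -0.036 0 0 0; -0.045 0 0 0; -0.054 0 0 0; -0.062 0 0 0; -0.069 0 0 0; -0.075 0 0 0; -0.078 0 0 0"

```text
time_s: 18.5
position: [558.2, -62.9, 4.9]
ee_rot: [[-0.09, 0.996, 0.0], [0.996, 0.09, -0.0], [-0.0, 0.0, -1.0]]
force: [0.1, 4.2, 3.9]
grip_width: 22.3
finger_force: 39.6
```

arm_command --moves "0 0 0 0; 0 0 0 0; 0 0 0 0; 0 0 0 0; 0 0 0 0; 0 0 -0.005 0; 0 0 -0.015 0; 0 0 -0.03 0; 0 0 -0.05 0; 0 0 -0.07 0" --jaw 1

```text
time_s: 19.33
position: [558.0, -61.9, 76.4]
ee_rot: [[-0.091, 0.996, -0.0], [0.996, 0.091, -0.0], [-0.0, -0.0, -1.0]]
force: [-0.4, -0.4, 0.4]
grip_width: 85.6
finger_force: 0.0
```

```bash
python3 go.py j -150 1.5 80; python3 - <<'E'
from h import *
a=ctrl.get_image("scene")["image"].astype(int)
for v in range(204,240,2): print(v,"".join("#" if a[v,u,0]-a[v,u,2]>50 else ("o" if a[v,u].mean()<70 else ".") for u in range(255,380)))
E
```

```text
t 19.33 world [549.9  30.   80. ] now in frame [-242.2    1.8   76.4] shift mm [92.2  0.3 -3.6] turn -0.0
q [-0.18  0.61  0.26  1.89 -0.24  0.67  0.31] F in frame [-0.3  0.4  0.4] width 85.6 ff 0.0
tool axes in frame
 [[ 1. -0. -0.]
 [-0. -1.  0.]
 [-0. -0. -1.]]
204 oooooo.##############################################################............................................ooooo#######
206 oooooo.#######################################################....###.......................................###.oooooo#######
208 .ooooo#############################################..............................................########...####ooooooo######
210 ..oo#o.###########################.............................................#########################..oo####........#####
212 ..###o.#########..............................................#######################......................o#####.......o....
214 ....ooo...............................##################......######.......................................o#####............
216 ...oooo.............################################
[... 803 characters left out ...]
#################################.................
230 oooooo.#############################################.............o#######################....................................
232 #########....#######################..............................#####......................................................
234 #########.....#####..........................................................................................................
236 ##########...........................................................................................................########
238 ##########..........................................................................................#########################
```

```bash
python3 - <<'E'
from h import *
j,h=np.load("poses.npy");d=ctrl.get_image("scene")
c,n=np.cos(j[2]),np.sin(j[2])
for u,v in((311,214),(311.8,222),(265.6,220),(266,224)):
    L=plane(d,u,v,54)[:2]-j[:2];print(u,v,c*L[0]+n*L[1],-n*L[0]+c*L[1])
E
```

```text
311 214 -84.04576034229058 14.096263424197396
311.8 222 -86.00616134802533 -11.834504145804255
265.6 220 -215.9221603516825 11.792773192566294
266 224 -216.1837088815701 -1.1361921194689266
```

arm_command --moves "0.012 0 0 0; 0.03 0 0 0; 0.05 0 0 0; 0.07 0 0.01 0; 0.083 0 0.025 0; 0.089 0 0.04 0; 0.089 0 0.052 0; 0.089 0 0.061 0; 0.089 0 0.0655 0; 0.089 0 0.0665 0"

```text
time_s: 20.27
position: [549.6, 26.0, 7.6]
ee_rot: [[-0.09, 0.996, -0.001], [0.996, 0.09, -0.0], [-0.0, -0.001, -1.0]]
force: [0.1, -0.5, -0.1]
grip_width: 85.2
finger_force: 0.0
```

arm_command --moves "0 0 0 0; 0 0 0 0; 0 0 0 0; 0 0 0 0; 0 0 0 0; 0 0 0 0; 0 0 0 0; 0 0 0 0; 0 0 0 0; 0 0 0 0" --jaw 0.35 --newtons 50

```text
time_s: 21.1
position: [550.4, 26.7, 9.1]
ee_rot: [[-0.091, 0.996, 0.001], [0.996, 0.091, 0.0], [0.0, 0.001, -1.0]]
force: [-1.0, -0.7, 8.3]
grip_width: 42.8
finger_force: 51.0
```

```bash
python3 go.py h 20 -28 60
```

```text
t 21.1 world [ 583.  -245.2   60. ] now in frame [264.9  94.4   9.1] shift mm [-273.7    7.9  -50.9] turn 0.435
q [-0.31  0.71  0.22  1.94 -0.28  0.52  0.19] F in frame [-1.   0.7  8.3] width 42.8 ff 51.0
tool axes in frame
 [[ 0.907  0.421  0.   ]
 [ 0.421 -0.907 -0.001]
 [ 0.     0.001 -1.   ]]
```

arm_command --moves "0 0 -0.006 0; 0 0 -0.018 0; -0.003 0 -0.032 0; -0.01 0 -0.045 0; -0.022 0 -0.055 0.02; -0.038 0 -0.06 0.05; -0.058 0 -0.06 0.09; -0.08 0 -0.06 0.13; -0.102 0 -0.06 0.17; -0.124 0 -0.06 0.21"

```text
time_s: 21.93
position: [561.1, -99.2, 68.7]
ee_rot: [[0.123, 0.992, 0.0], [0.992, -0.123, -0.0], [-0.0, 0.0, -1.0]]
force: [-1.3, -0.3, -2.2]
grip_width: 42.9
finger_force: 51.8
```

```bash
python3 go.py h 13 -24 69
```

```text
t 21.93 world [ 576.9 -250.4   69. ] now in frame [150.1  41.9  68.7] shift mm [-148.2   34.3   -0.3] turn 0.22
q [-0.14  0.64  0.31  1.87 -0.3   0.67  0.21] F in frame [-0.7  1.1 -2.2] width 42.9 ff 51.8
tool axes in frame
 [[ 0.976  0.219 -0.   ]
 [ 0.219 -0.976 -0.   ]
 [-0.     0.    -1.   ]]
```

arm_command --moves "-0.022 0.005 0 0.04; -0.044 0.01 0 0.08; -0.066 0.015 0 0.12; -0.088 0.02 0 0.15; -0.108 0.025 0 0.18; -0.124 0.029 0 0.2; -0.136 0.032 0 0.215; -0.144 0.034 0 0.22; -0.148 0.034 0 0.22; -0.148 0.034 0 0.22"

```text
time_s: 22.77
position: [577.2, -248.1, 68.3]
ee_rot: [[0.333, 0.943, -0.0], [0.943, -0.333, 0.0], [-0.0, -0.0, -1.0]]
force: [-0.8, 0.0, -3.6]
grip_width: 42.8
finger_force: 51.8
```

```bash
python3 go.py h 13 -24 30; python3 - <<'E'
from h import *
a=ctrl.get_image("scene")["image"].astype(int);h=np.load("poses.npy")[1]
print(a[225,180])
for v in range(170,265,3): print(v,"".join("o" if a[v,u].mean()<75 else ("@" if a[v,u,0]>150 and a[v,u,0]-a[v,u,2]>70 else "#" if a[v,u,0]-a[v,u,2]>50 else ".") for u in range(140,250)))
E
```

```text
t 22.77 world [ 576.9 -250.4   30. ] now in frame [ 15.3 -23.6  68.3] shift mm [-2.3  0.4 38.3] turn 0.005
q [ 0.08  0.73  0.35  1.71 -0.34  0.77  0.26] F in frame [-0.2  0.7 -3.6] width 42.8 ff 51.8
tool axes in frame
 [[ 1.     0.005 -0.   ]
 [ 0.005 -1.     0.   ]
 [-0.    -0.    -1.   ]]
[35 35 37]
170 ...................ooooooooooooooooooooooooooo..@@@@@@@@@@@@@@@@@@@@@@@@@@@@@@@@@@@@@@@@@@@@@@@@@@@@@@@@@@@@@@
173 oooo.o............oooooooooooooooooooooooooo..#@@@@@@@@@@@@@@@@@@@@@@@@@@@@@@@@@@@@@@@@@@@@@@@@@@@@@@@@@@#####
176 .....oo...........oooooooooooooooooooooooo......@@@@@@@@@@@@@@@@@@@@@@@@@@@@@@@@@@@@@@@@@@@@@######@#@@#######
179 .........oo........ooooooooooooooooooooo.........#@@@@@@@@@@@@@@@@@@@@@@@@@@@@@@@@@@@@@@@@@@@@@@@@@@@@@@@@@@@@
182 @#.........ooo......oooooooooooooooo..............#@@@@@@@@@@@@@@@@@@@@@@@@@@@@@@@@@@@@@@@@@@@@@@@@@@@@@@@@@@@
185 @@@##..................oooooooo....................#@@@@@@@@@@@@@@@@@@@@@@@@@@@@@@@@@@@@@@@@@@@@@@@@@@@@@@@@@@
188 @@@@@@#.oooo.......................................o###@@@@@@@@@@@@@@@@@@@@@@@@@@@@@@@@@@@@@@@@@@@@@@@
[... 2183 characters left out ...]
@@@@@@@@@@
248 @@@@@@@@@@@@@@@@@@@@@@@@@@@@@@@@@#######ooooo#########@@@@@@@@@@@@@@@@@@@@@##oo##@@@@@@@@@@@@@@@@@@@@@@@@@@@@@
251 @@@@@@@@@@@@@@@@@@@@@@@@@@@@@@@@@@@@@@@@@@@#######ooooooo#######@@@@@@@@@@#ooo#@@@@@@@@@@@@@@@@@@@@@@@@@@@@@@@
254 @@@@@@@@@@@@@@@@@@@@@@@@@@@@@@@@@@@@@@@@@@@@@@@@@@@@#######oooooooo#######o###@@@@@@@@@@@@@@@@@@@@@@@@@@@@@@@@
257 @@@@@@@@@@@@@@@@@@@@@@@@@@@@@@@@@@@@@@@@@@@@@@@@@@@@@@@@@@@##########oooooo##@@@@@@@@@@@@@@@@@@@@@@@@@@@@@@@@@
260 #@@@@@@@@@@@@@@@@@@@@@@@@@@@@@@@@@@@@@@@@@@@@@@@@@@@@@@@@@@@@@@@@@@@@##@@###@@@@@@@@@@@@@@@@@@@@@@@@@@@@@@@@@@
263 ..#@@@@@@@@@@@@@@@@@@@@@@@@@@@@@@@@@@@@@@@@@@@@@@@@@@@@@@@@@@@@@@@@@###@@@@@@@@@@@@@@@@@@@@@@@@@@@@@@@@@@@@@@@
```

arm_command --moves "-0.001 0 0.006 0.005; -0.001 0 0.015 0.005; -0.001 0 0.025 0.005; -0.001 0 0.035 0.005; -0.001 0 0.044 0.005; -0.001 0 0.052 0.005; -0.001 0 0.057 0.005; -0.001 0 0.0605 0.005; -0.001 0 0.0625 0.005; -0.001 0 0.0625 0.005"

```text
time_s: 23.65
position: [577.1, -248.7, 5.6]
ee_rot: [[0.337, 0.941, -0.0], [0.941, -0.337, 0.0], [-0.0, -0.0, -1.0]]
force: [-0.5, 0.2, -2.4]
grip_width: 43.3
finger_force: 51.9
```

arm_command --moves "0 0 0.0005 0; 0 0 0.001 0; 0 0 0.0015 0; 0 0 0.002 0; 0 0 0.0025 0; 0 0 0.003 0; 0 0 0.003 0; 0 0 0.003 0; 0 0 0.003 0; 0 0 0.003 0"

```text
time_s: 24.48
position: [577.3, -248.6, 3.2]
ee_rot: [[0.337, 0.941, 0.0], [0.941, -0.337, 0.0], [0.0, 0.0, -1.0]]
force: [-2.6, 1.9, 6.0]
grip_width: 42.8
finger_force: 52.9
```

```bash
python3 go.py h 13 -31 3
```

```text
t 24.48 world [ 583.5 -252.8    3. ] now in frame [ 14.8 -23.8   3.2] shift mm [-1.8  7.2  0.2] turn -0.0
q [ 0.11  0.82  0.31  1.73 -0.38  0.65  0.28] F in frame [0.9 3.1 6. ] width 42.8 ff 52.9
tool axes in frame
 [[ 1. -0.  0.]
 [-0. -1. -0.]
 [ 0.  0. -1.]]
```

arm_command --moves "0 0.0005 -0.0005 0; 0 0.001 -0.0005 0; 0 0.0015 -0.0005 0; 0 0.002 -0.0005 0; 0 0.0025 -0.0005 0; 0 0.003 -0.0005 0; 0 0.0035 -0.0005 0; 0 0.004 -0.0005 0; 0 0.0045 -0.0005 0; 0 0.005 -0.0005 0"

```text
time_s: 25.32
position: [581.9, -250.3, 3.4]
ee_rot: [[0.337, 0.941, -0.0], [0.941, -0.337, 0.0], [-0.0, -0.0, -1.0]]
force: [-1.1, 1.5, -3.1]
grip_width: 42.8
finger_force: 51.9
```

```bash
python3 go.py h 13 -31 3|head -2
```

```text
t 25.32 world [ 583.5 -252.8    3. ] now in frame [ 14.8 -28.7   3.4] shift mm [-1.8  2.3  0.4] turn -0.0
q [ 0.11  0.83  0.31  1.71 -0.37  0.66  0.28] F in frame [ 1.1  1.5 -3.1] width 42.8 ff 51.9
```

Not at the fence yet, so I'll go on.

arm_command --moves "0 0.0005 0 0; 0 0.001 0 0; 0 0.0015 0 0; 0 0.002 0 0; 0 0.0025 0 0; 0 0.003 0 0; 0 0.003 0 0; 0 0.003 0 0; 0 0.003 0 0; 0 0.003 0 0"

```text
time_s: 26.15
position: [582.1, -250.3, 3.2]
ee_rot: [[0.338, 0.941, -0.005], [0.941, -0.338, 0.003], [0.001, -0.005, -1.0]]
force: [-18.0, 9.0, 12.8]
grip_width: 42.9
finger_force: 53.8
```

```bash
python3 go.py h 13 -31 3|head -2
```

```text
t 26.15 world [ 583.5 -252.8    3. ] now in frame [ 14.9 -28.9   3.2] shift mm [-1.9  2.1  0.2] turn -0.001
q [ 0.11  0.83  0.31  1.71 -0.37  0.67  0.28] F in frame [ 2.4 20.  12.8] width 42.9 ff 53.8
```

arm_command --moves "0 -0.0015 0 0; 0.0005 -0.0015 0 0; 0.001 -0.0015 0 0; 0.0015 -0.0015 0 0; 0.002 -0.0015 0 0; 0.0025 -0.0015 0 0; 0.003 -0.0015 0 0; 0.003 -0.0015 0 0; 0.003 -0.0015 0 0; 0.003 -0.0015 0 0"

```text
time_s: 26.98
position: [582.7, -248.9, 3.2]
ee_rot: [[0.339, 0.941, -0.002], [0.941, -0.339, -0.0], [-0.001, -0.002, -1.0]]
force: [-8.8, -2.2, 1.4]
grip_width: 42.9
finger_force: 52.4
```

```bash
python3 go.py h 13 -31 3|head -2
```

```text
t 26.98 world [ 583.5 -252.8    3. ] now in frame [ 16.4 -29.    3.2] shift mm [-3.4  2.   0.2] turn -0.002
q [ 0.11  0.83  0.31  1.71 -0.37  0.66  0.28] F in frame [-5.   7.5  1.4] width 42.9 ff 52.4
```

arm_command --moves "0.0005 0 0 0; 0.001 0 0 0; 0.0015 0 0 0; 0.002 0 0 0; 0.0025 0 0 0; 0.003 0 0 0; 0.003 0 0 0; 0.003 0 0 0; 0.003 0 0 0; 0.003 0 0 0"

```text
time_s: 27.82
position: [583.7, -246.1, 3.2]
ee_rot: [[0.339, 0.941, -0.002], [0.941, -0.339, -0.0], [-0.001, -0.002, -1.0]]
force: [-8.9, -3.6, 1.5]
grip_width: 42.7
finger_force: 52.4
```

```bash
python3 go.py h 13 -31 3|head -2
```

```text
t 27.82 world [ 583.5 -252.8    3. ] now in frame [ 19.4 -29.    3.2] shift mm [-6.4  2.   0.2] turn -0.002
q [ 0.1   0.83  0.31  1.71 -0.37  0.66  0.27] F in frame [-6.4  7.1  1.5] width 42.7 ff 52.4
```

arm_command --moves "0.0005 0 0 0; 0.001 0 0 0; 0.0015 0 0 0; 0.002 0 0 0; 0.0025 0 0 0; 0.003 0 0 0; 0.003 0 0 0; 0.003 0 0 0; 0.003 0 0 0; 0.003 0 0 0"

```text
time_s: 28.65
position: [583.8, -246.0, 3.4]
ee_rot: [[0.34, 0.94, -0.003], [0.94, -0.34, -0.003], [-0.004, -0.002, -1.0]]
force: [-11.8, -13.9, 0.5]
grip_width: 43.1
finger_force: 52.2
```

```bash
python3 go.py h 13 -31 3|head -2
```

```text
t 28.65 world [ 583.5 -252.8    3. ] now in frame [ 19.5 -29.    3.4] shift mm [-6.5  2.   0.4] turn -0.003
q [ 0.1   0.83  0.32  1.71 -0.37  0.66  0.27] F in frame [-17.1   6.4   0.5] width 43.1 ff 52.2
```

arm_command --moves "0 0 0 0; 0 0 0 0; 0 0 0 0; 0 0 0 0; 0 0 0 0; 0 0 -0.003 0; 0 0 -0.01 0; 0 0 -0.025 0; 0 0 -0.045 0; 0 0 -0.065 0" --jaw 0.8

```text
time_s: 29.48
position: [586.1, -242.3, 69.6]
ee_rot: [[0.337, 0.941, -0.0], [0.941, -0.337, 0.0], [-0.0, -0.0, -1.0]]
force: [0.4, 0.5, 1.1]
grip_width: 68.2
finger_force: 0.0
```

arm_command --moves "0 0 -0.02 0; 0 0 -0.045 0; 0 0 -0.07 0; -0.01 -0.01 -0.09 0; -0.02 -0.03 -0.11 0; -0.03 -0.06 -0.12 0; -0.04 -0.09 -0.13 0; -0.05 -0.12 -0.13 0; -0.06 -0.15 -0.13 0; -0.06 -0.17 -0.13 0"

```text
time_s: 30.32
position: [403.0, -242.3, 199.2]
ee_rot: [[0.34, 0.941, 0.001], [0.941, -0.34, 0.0], [0.0, 0.001, -1.0]]
force: [0.4, -0.2, 0.1]
grip_width: 68.4
finger_force: 0.0
```

```bash
python3 - <<'E'
from h import *
s=ctrl.sense();print(s["position"],s["force"],s["time_s"])
a=ctrl.get_image("scene");b=ctrl.get_image("top");h=np.load("poses.npy")[1]
c,n=np.cos(h[2]),np.sin(h[2])
w=lambda P:[h[0]+c*P[0]-n*P[1],h[1]+n*P[0]+c*P[1],P[2]]
B=[w(p) for p in((-42,-53,48),(88,-53,48),(88,-9,48),(-42,-9,48))]
def pic(d,u0,v0,W,H,k):
    i=cv2.resize(d["image"][v0:v0+H,u0:u0+W,::-1],None,fx=k,fy=k,interpolation=cv2.INTER_CUBIC)
    for p in B: cv2.circle(i,tuple(int(x) for x in (proj(d,p)[0]-[u0,v0]+.5)*k),2,(255,255,0),-1)
    return i
o=np.zeros((600,800,3),np.uint8)
o[:,:400]=pic(a,145,180,100,150,4)[:600]; o[:300,400:]=pic(b,310,160,80,60,5); o[300:,400:]=cv2.resize(pic(a,245,120,160,120,5),(400,300))
cv2.imwrite("pics/fin.png",o)
E
```

```text
[ 402.99271602 -242.26635259  199.19451793] [ 0.40581181 -0.17645437  0.11699858] 30.3167
```

View pics/fin.png

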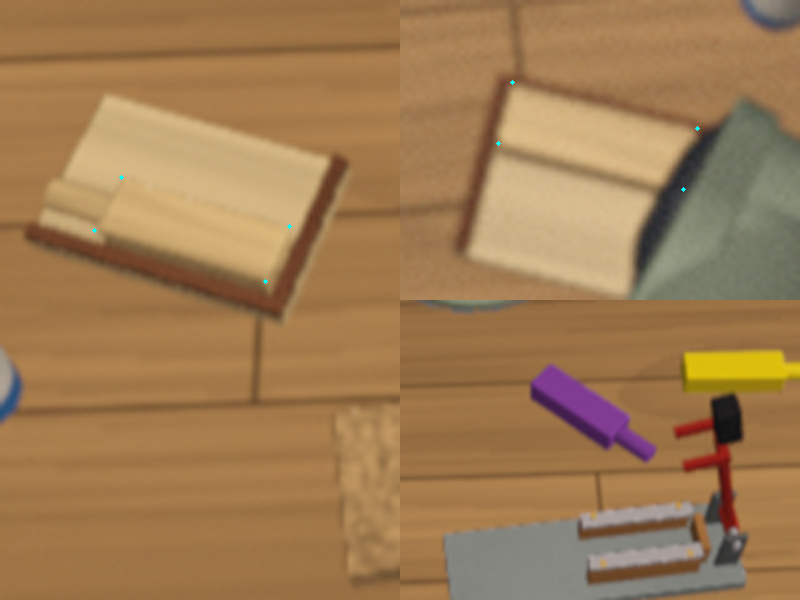

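The blank lies in the corner with its neck to the open end, the bar stands open and nothing else has moved. I'll give one light nudge against the fence with shut fingers to seat it.

```bash
python3 go.py h 19 26 60
```

```text
t 30.42 world [ 531.8 -227.9   60. ] now in frame [-36.7 142.4 199.3] shift mm [ 55.8 116.3 139.4] turn -0.002
q [ 0.03  0.31  0.48  2.02 -0.19  0.85  0.27] F in frame [-0.4 -0.6  0.3] width 68.5 ff 0.0
tool axes in frame
 [[ 1.    -0.002  0.001]
 [-0.002 -1.    -0.   ]
 [ 0.001  0.    -1.   ]]
```

arm_command --moves "0.006 0.012 0.01 0; 0.016 0.034 0.03 0; 0.028 0.058 0.055 0; 0.039 0.082 0.08 0; 0.048 0.1 0.105 0; 0.054 0.112 0.13 0; 0.056 0.116 0.155 0; 0.056 0.116 0.175 0; 0.056 0.116 0.188 0; 0.056 0.116 0.193 0" --jaw 0

```text
time_s: 31.25
position: [533.6, -227.6, 3.8]
ee_rot: [[0.337, 0.941, -0.002], [0.941, -0.337, 0.001], [-0.0, -0.002, -1.0]]
force: [-0.6, -0.3, 0.6]
grip_width: 0.1
finger_force: 0.0
```

arm_command --moves "0 0.001 0 0; 0 0.003 0 0; 0 0.005 0 0; 0 0.007 0 0; 0 0.009 0 0; 0 0.011 0 0; 0 0.013 0 0; 0 0.014 0 0; 0 0.015 0 0; 0 0.015 0 0"

```text
time_s: 32.08
position: [548.4, -233.0, 5.4]
ee_rot: [[0.337, 0.941, 0.0], [0.941, -0.337, -0.0], [-0.0, 0.0, -1.0]]
force: [-0.9, 0.1, -0.6]
grip_width: -0.1
finger_force: 0.0
```

```bash
python3 go.py h 19 5 5
```

```text
t 32.08 world [ 551.6 -235.     5. ] now in frame [19.8  8.7  5.4] shift mm [-0.8  3.7  0.4] turn -0.0
q [ 0.09  0.78  0.31  1.82 -0.38  0.6   0.29] F in frame [-0.2  0.9 -0.6] width -0.1 ff 0.0
tool axes in frame
 [[ 1. -0. -0.]
 [-0. -1. -0.]
 [-0.  0. -1.]]
```

arm_command --moves "0 0.0005 0 0; 0 0.001 0 0; 0 0.0015 0 0; 0 0.002 0 0; 0 0.0025 0 0; 0 0.003 0 0; 0 0.0035 0 0; 0 0.004 0 0; 0 0.004 0 0; 0 0.004 0 0"

```text
time_s: 32.92
position: [550.5, -233.7, 5.2]
ee_rot: [[0.337, 0.941, -0.003], [0.941, -0.337, 0.001], [0.0, -0.003, -1.0]]
force: [-10.2, 5.1, 7.7]
grip_width: -0.4
finger_force: 5.7
```

arm_command --moves "0 0.0005 0 0; 0 0.001 0 0; 0 0.0015 0 0; 0 0.002 0 0; 0 0.0025 0 0; 0 0.003 0 0; 0 0.003 0 0; 0 0.003 0 0; 0 0.003 0 0; 0 0.003 0 0"

```text
time_s: 33.75
position: [550.7, -233.7, 5.1]
ee_rot: [[0.338, 0.941, -0.008], [0.941, -0.338, 0.004], [0.001, -0.008, -1.0]]
force: [-26.6, 11.8, 25.2]
grip_width: 0.2
finger_force: 15.1
```

The blank is solid against the fence: 29 N moved it no further. Retreating.

arm_command --moves "0 -0.003 0 0; 0 -0.007 0 0; 0 -0.012 0 0; 0 -0.02 0 0; 0 -0.03 -0.005 0; 0 -0.035 -0.02 0; 0 -0.04 -0.04 0; 0 -0.05 -0.07 0; 0 -0.06 -0.1 0; 0 -0.07 -0.13 0"

```text
time_s: 34.58
position: [487.8, -211.5, 136.4]
ee_rot: [[0.338, 0.941, -0.0], [0.941, -0.338, 0.0], [0.0, -0.0, -1.0]]
force: [0.2, 0.2, 0.7]
grip_width: -0.2
finger_force: 0.0
```

```bash
python3 - <<'E'
from h import *
s=ctrl.sense();print(s["position"],s["force"],s["time_s"])
a=ctrl.get_image("scene")["image"].astype(int);o=cv2.imread("pics/fin.png")[:600,:400,::-1]
i=cv2.resize(a[180:330,145:245].astype(np.uint8),None,fx=4,fy=4,interpolation=cv2.INTER_CUBIC)
D=np.abs(i.astype(int)-o).mean(2); print("changed px in hook area",(D[150:330]>40).sum(), np.argwhere(D[150:330]>40)[:10].tolist())
E
```

```text
[ 487.82510879 -211.4525144   136.42324384] [0.23041893 0.19462232 0.65348808] 34.5833
changed px in hook area 52 [[25, 121], [26, 120], [26, 121], [26, 122], [27, 119], [27, 120], [27, 121], [27, 122], [27, 123], [28, 120]]
```

Only the overlay dots differ, so the blank is unchanged and the gripper is clear. Handing in.

```bash
python3 -c "
from station import ctrl
print(ctrl.job_done())"
```

```text
the job is handed in; nothing more can be done
None
```

The job is handed in: the bar is standing open and the blank lies flat in the bench hook, tight to stop and fence with its neck to the open end; it took about 35 s, and nothing else was touched.

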